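# Find each charcoal tin its own cover

### The arm

A 6-joint arm with a two-finger parallel gripper is mounted at the origin on the work surface. World frame = base frame: x ahead of the robot, y to its left, z up, the work surface at z = 0. Lengths are in mm, angles in rad, forces in N, time in s.
With the tool pointing down it reaches from about 350 to 775 mm from the base axis. Payload 7.3 kg.
Tool frame: the origin (TCP) lies at the very end of the fingers, on their centre line; the grasp point (between the pads) lies 19 mm behind it (bot.tcp_to_grasp is the distance from the TCP to the grasp point, in mm); z points along the fingers, y is the direction in which the jaws open and shut (so a half turn about z gives the same grasp; the last joint's range is limited). The gripper opens to 92 mm and grips with 3 to 60 N. Pads are 19 mm wide; open, the fingers measure 130 mm over their backs; the gripper's body (75 mm by 190 mm) begins 47 mm behind the grasp point.
Start: joints at [-1.378, 0.342, 1.524, -0, 1.275, -0.146], TCP at [174.51, -495.168, 226.741] pointing down, gripper open.
Joint ranges: [-2.53, 2.53], [-0.77, 2.02], [0.04, 2.7], [-1, 4.14], [0.28, 2.66], [-3.11, 3.11]. Speed limits (rad/s): [2.57, 2.57, 3.14, 3.14, 3.14, 3.14].

### API

Orientations are given as [roll, pitch, yaw] about the fixed x, y, z axes, in that order (R = Rz(yaw) Ry(pitch) Rx(roll)).
In Python, from plant import bot gives the robot as it stands. The module is installed in compiled form; this text tells all that it offers.
- The arm moves only by the tool carry_out, never from a script. Its argument "motion" is a list of rows, each a list of 5 numbers: the closure, from 0 (fully open) to 1 (shut), then the shift along the tool's x, y, z in mm, then the turn about the tool's z in degrees. In form: [[claw, dx, dy, dz, spin], ...]. A call has 1 to 10 rows; each row is the pose to reach, as a shift and turn from the pose measured when the call began, along the tool's axes at that moment; what a row does not reach only later rows make up. A row lasts 1/8 s, in which the tool goes at most 62.5 mm and 10.7 degrees, less where a joint would pass 70% of its speed; a pose out of reach is approached as far as the arm can. A call with a gripper value outside its range is refused whole. The fingers move at their own pace and stop on an object; the grip force is fixed at half the most. Time passes only in rows, so rows that repeat a pose let the fingers close. It gives the time, the measured TCP pose, the force and the opening at its end, in the units of the state.
- bot.get_obs(): the state, without advancing time (a new reading comes with each control period).
- bot.capture(name): name is "side" or "top"; returns a dict with "color" (480x640x3 uint8, red, green, blue), "depth" (480x640 float32, mm along the optical axis (not along the pixel's ray), 0 where there is no reading), "K" (3x3 intrinsics, pixels), "camera_from_world" (4x4, takes a point from world to camera coordinates). Camera axes: x right, y down, z forward; pixel columns grow to the right and rows downward; lengths in mm; the calibration is good to about 2 mm. A picture is of the moment at which its call begins.
- bot.close_job(): hands the job in, once; it reports no verdict.
The state is a dict: "time": time; "joint_positions": joint angles; "dq": joint speeds; "tau": joint torques, N m; "tool_pos": TCP position; "tcp_rot": TCP orientation; "contact_force": force on the tool from outside, world axes, zero at the start; "moment": the same for the moment, N m; "grip_width": finger opening in mm.
Only numpy, scipy, OpenCV 4.12 (cv2) and the standard library are available. Lean on these libraries where they do the work, as an engineer would, in place of code of your own. Each camera call takes 0.05 s, during which the arm holds its last target.

### The job

Two tins on the printmaking table have been left open: put the deep square cap, which is lying on its side in the slot of the plate rack, on the square tin that it fits, and the round lid on the round tin, each pushed level and fully home on its tin's shoulder. Leave the smaller square tin open, keep the tins standing upright on the table, and leave everything else where it is.

Things in the scene. Friction and masses are not known exactly. Their poses are not given: they have to be found in the camera images.
- square_cap: Deep square aluminium cap, 60 x 60 mm outside, 34 deep, walls 3 (inside 54 x 54, 31 deep), 100 g; starts lying on one side in the rack's front slot, mouth to the robot. Origin: middle of that side, 17 from the mouth plane, 30 from the centre line. x: along the centre line, mouth to closed end (points up when the cap is on). y: level, along the slot. z: up at the start, the cap's centre at z = 30.
- cap_mouth (a point): Centre of the open mouth of the square cap, in the plane of its rim; same axes as the cap.
- square_tin: The larger open square tin, aluminium, 450 g, on the table. Body 60 x 60 mm, 60 tall; flat shoulder at 60; upright neck 50 x 50 mm from 60 to 74, then 46 x 46 mm to its top at 84. Origin: centre of its underside, z up, sides along x and y. With the cap on, the cap's rim rests on the shoulder, flush with the sides, its closed end at 94 mm.
- square_tin_shoulder (a point): Centre of the square tin at shoulder height, 60 mm above its underside.
- round_lid: Round aluminium slip lid lying mouth down on the table: outside diameter 60 mm, 24 mm high, wall and top 3 mm (inside diameter 54 mm, 21 mm deep), about 60 g. Origin: centre of its mouth plane (its underside), z towards its closed top.
- round_tin: Round aluminium tin, about 400 g, standing on the table. Body diameter 60 mm and 45 mm tall, shoulder at 45 mm height, neck 50 mm in diameter up to 55 mm tapering to 46 mm at 61 mm (the top). Origin: centre of its underside, z up. With the lid on, its rim rests on the shoulder, its top at 69 mm.
- round_tin_shoulder (a point): Centre of the round tin at shoulder height, 45 mm above its underside.
- small_tin: A smaller open square tin of the same look, 46 x 46 mm, shoulder at 50 mm, top of its neck at 74 mm; its cap is elsewhere: it stays open and where it is. Origin: centre of its underside.
- rack: Fixed wooden plate rack. Base 6 mm thick, x -40 to 110, y +-85 mm; upright boards 8 thick, 160 long (y), 80 tall at x = -27, 27, 66, 105; end lips 14 high at y = +-83. The cap stands on the base in the front slot, between the first two boards (46 wide, open above). Plates up to 82 high stand in the other slots. Origin: on the table under the middle of the front slot; x away from the robot.
- marker: Marker pen, 123 mm long, 17 mm thick, lying on the table; leave alone. Origin under its middle, x along it.
- wood_block: Small wooden block 42 x 32 x 20 mm; leave alone. Origin: centre of its underside.
- tape_roll: Roll of paper tape lying flat, diameter 70 mm, 24 mm high; leave alone. Origin: centre of its underside.
- bottle: Small amber bottle, diameter 40 mm, 85 mm tall; leave alone. Origin: centre of its underside.
- brush_jar: Glass jar of brushes, diameter 80 mm, 100 mm tall, brushes up to about 200 mm; leave alone. Origin: centre of its underside.
There are look-alikes about, which are no part of the job. What is shaped like the square_tin but red is not meant. Leave any green look-alike of the square_cap alone.

How it is judged:
By the outcome, as a careful person would: the job done as asked, in the order asked, and still so for the second after the job is handed in, with the robot touching nothing.
It also fails if it takes over 62 s, if anything falls off the work surface, if the arm or the gripper's body presses on something with over 40 N, if the wrist force passes 120 N, or if a joint passes its speed limit or range.

## Working session

There is one attempt and no reset: what is moved stays moved. The work goes in short steps, Python scripts to look and compute and a tool call to move; the robot and the scene stay as the last step left them, time stands still between calls to the robot, and variables do not carry over. Pictures are saved under pics/ and viewed, and the job is handed in when it is done.

Besides the shell and the picture viewer there is one more tool, called after "Request:" by a JSON object that holds its "api" and its "payload", one argument or row to a line. carry_out: Moves the arm, as the interface text tells. Its arguments: {"type":"object","properties":{"motion":{"type":"array","items":{"type":"array","items":{"type":"number"}}}},"required":["motion"]}

```bash
mkdir -p pics
cat > h.py <<'E'
import numpy as np, cv2, pickle
from plant import bot
def snap(n,tag):
    c=bot.capture(n); cv2.imwrite(f'pics/{tag}_{n}.png',c['color'][:,:,::-1]); pickle.dump(c,open(f'{tag}_{n}.pkl','wb')); return c
def load(n,tag): return pickle.load(open(f'{tag}_{n}.pkl','rb'))
def cam(c):
    T=np.array(c['camera_from_world'],float); return np.array(c['K'],float),T[:3,:3],T[:3,3]
def ray(c,u,v):
    K,R,t=cam(c); d=R.T@np.linalg.solve(K,[u,v,1.]); return -R.T@t,d
def onz(c,u,v,z):
    o,d=ray(c,u,v); return o+d*(z-o[2])/d[2]
def cloud(c):
    K,R,t=cam(c); D=c['depth'].astype(float); v,u=np.mgrid[:480,:640]
    P=np.stack([(u-K[0,2])/K[0,0]*D,(v-K[1,2])/K[1,1]*D,D],-1); W=(P-t)@R; W[D<=0]=np.nan; return W
def proj(c,p):
    K,R,t=cam(c); q=K@(R@np.asarray(p,float)+t); return q[:2]/q[2]
def st():
    o=bot.get_obs(); print({k:np.round(o[k],3) for k in ('time','tool_pos','tcp_rot','contact_force','grip_width','joint_positions')})
E
python3 - <<'E'
from h import *
for n in('side','top'):
    c=snap(n,'a'); print(n,c['K'].tolist(),(-cam(c)[1].T@cam(c)[2]).round(0), cam(c)[1].round(2).tolist())
st()
E
```

```text
side [[522.3324890440892, 0.0, 322.4452656748947], [0.0, 522.3324890440892, 241.019109730215], [0.0, 0.0, 1.0]] [192. 764. 708.] [[-0.91, -0.42, -0.02], [-0.24, 0.55, -0.8], [0.35, -0.72, -0.6]]
top [[441.13112636317715, 0.0, 307.1334256711578], [0.0, 441.13112636317715, 241.31857473176743], [0.0, 0.0, 1.0]] [399. -19. 831.] [[0.01, -1.0, 0.01], [-0.98, -0.02, -0.18], [0.18, -0.01, -0.98]]
{'time': np.float64(0.1), 'tool_pos': array([ 174.428, -494.798,  226.112]), 'tcp_rot': array([-3.14 , -0.   ,  0.339]), 'contact_force': array([ 0.944, -0.221,  0.03 ]), 'grip_width': np.float64(91.807), 'joint_positions': array([-1.378,  0.343,  1.525, -0.   ,  1.275, -0.146])}
```

View pics/a_side.png

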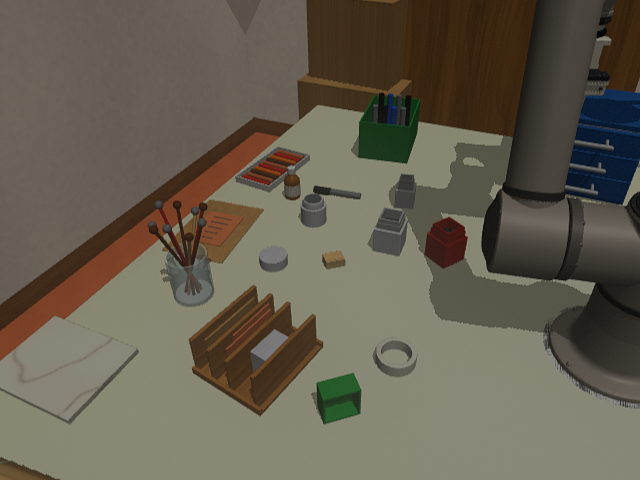

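View pics/a_top.png

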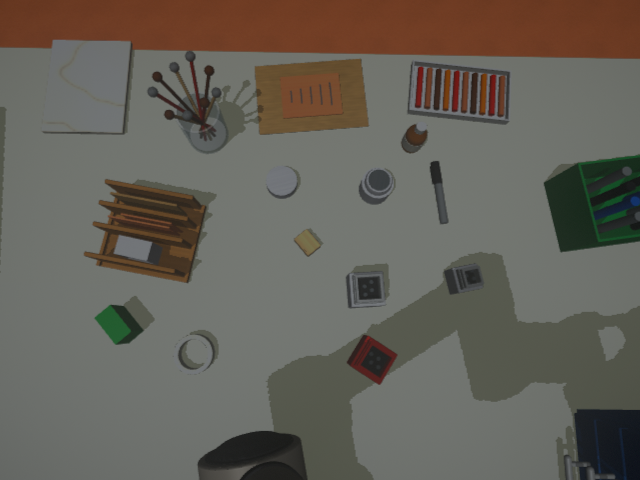

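The top view shows the candidates:
- **Square tin:** grey (367,288). It is larger than the small tin at (465,278), and the one at (373,358) is red, so not meant.
- **Cap:** grey, in the rack slot (137,249). The green look-alike is at (118,323).
- **Round tin and lid:** tin (378,185), lid (282,181).

The moves can't tilt the tool, so I'll have to turn the cap by pivoting it in the pads against something fixed. First I'll confirm the candidates in crops and measure them.

Run:
```python
from h import *
a=load('top','a')['color'][:,:,::-1]; b=load('side','a')['color'][:,:,::-1]
f=lambda im,x,y:cv2.resize(im[y:y+100,x:x+130],None,fx=3,fy=3,interpolation=cv2.INTER_CUBIC)
o=np.vstack([np.hstack([f(a,85,190),f(a,340,250)]),np.hstack([f(b,195,300),f(b,360,170)])])
cv2.imwrite('pics/crop1.png',o)
c=load('top','a');W=cloud(c)
def reg(n,x0,x1,y0,y1,zl,zh):
    m=np.zeros((480,640),bool);m[y0:y1,x0:x1]=1
    m&=(W[...,2]>zl)&(W[...,2]<zh)
    P=W[m]; 
    if len(P)<8: print(n,len(P));return
    r=cv2.minAreaRect(P[:,:2].astype(np.float32)); print(n,len(P),'z',np.percentile(P[:,2],[5,50,95]).round(1),'rect',np.round(r[0],1),np.round(r[1],1),round(r[2],1),'mean',P.mean(0).round(1))
reg('table',240,300,320,360,-20,20)
reg('cap top',110,165,228,270,55,76)
reg('cap top2',110,160,232,266,60,72)
reg('sq tin sh',335,400,260,320,50,68)
reg('sq tin neck',335,400,260,320,70,100)
reg('small top',440,490,255,300,60,90)
reg('red sh',340,405,330,390,50,70)
reg('lid top',260,305,160,205,18,30)
reg('rtin top',355,400,160,210,53,70)
reg('rtin sh',355,400,160,210,38,50)
reg('green',90,140,300,350,40,80)
reg('rack boards',70,215,175,290,74,81)
reg('rack all',70,215,175,290,3,90)
reg('tape',170,220,325,380,15,35)
reg('block',290,325,225,260,12,30)
```

```text
table 2389 z [-1.8  0.4  2.9] rect [366.6  40.5] [ 70.2 109.5] 0.8 mean [366.5  39.9   0.5]
cap top 824 z [59.9 66.4 69.6] rect [520.7 272.7] [74.8 98.3] 3.6 mean [524.1 276.1  66. ]
cap top2 737 z [63.  66.4 68.8] rect [519.  275.5] [73.6 54.4] 79.9 mean [523.4 277.3  66.3]
sq tin sh 713 z [57.7 61.1 63.9] rect [ 457.6 -132. ] [60.1 60.2] 4.0 mean [ 456.2 -130.    61. ]
sq tin neck 454 z [71.2 82.6 86. ] rect [ 457.7 -132. ] [50.3 50.5] 3.7 mean [ 456.7 -130.5   79.9]
small top 360 z [61.1 69.9 76.1] rect [ 480.3 -312. ] [35.9 36.3] 12.2 mean [ 479.8 -310.9   69.3]
red sh 801 z [58.3 61.2 65.3] rect [ 337.7 -141.8] [60.1 59.7] 57.6 mean [ 338.6 -139.5   61.3]
lid top 756 z [21.8 24.6 26.8] rect [663.5  23.9] [58.1 58.9] 0.7 mean [663.   24.1  24.4]
rtin top 564 z [56.  61.8 64.2] rect [ 655.  -154.7] [49.  46.6] 25.5 mean [ 653.5 -154.4   61.4]
rtin sh 219 z [40.6 45.3 47.6] rect [ 654.8 -155.7] [58.5 58.2] 88.2 mean [ 645.3 -150.7   45. ]
green 890 z [45.9 60.1 62.5] rect [390.6 303.8] [61.1 35.6] 42.9 mean [390.8 301.1  58.6]
rack boards 1672 z [75.4 79.3 80.8] rect [560.8 265.2] [160.  140.3] 79.9 mean [569.7 263.8  78.9]
rack all 8595 z [ 4.4 46.  81.3] rect [567. 292.] [224.7 280. ] 2.1 mean [556.9 259.9  42.9]
tape 618 z [19.  24.1 26.5] rect [340.8 172.7] [69.  68.3] 1.7 mean [340.7 172.4  23.7]
block 393 z [16.7 20.5 22.7] rect [546.1 -26.8] [42.2 32.4] 40.0 mean [545.4 -26.8  20.2]
```

View pics/crop1.png

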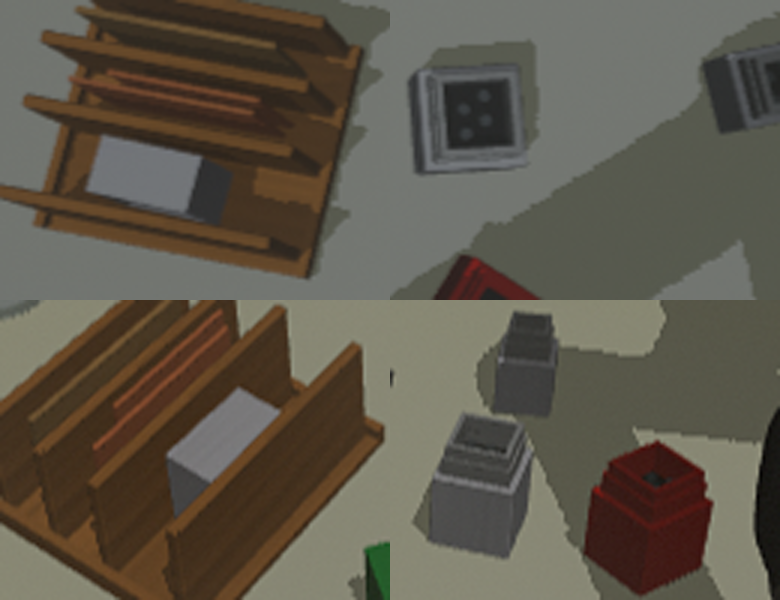

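The crops confirm it. The grey cap lies in the front slot, the larger grey tin's shoulder measures 60 mm, and the red and small tins are distinct. Next I'll refine the cap and rack poses.

```bash
cat >> h.py <<'E'
def go(x,y,z,yawdeg=None):
    """print tool-frame shift from the current pose to TCP world target"""
    o=bot.get_obs(); from scipy.spatial.transform import Rotation as Rr
    R=Rr.from_euler('xyz',o['tcp_rot']).as_matrix(); d=R.T@(np.array([x,y,z])-o['tool_pos'])
    yaw=np.degrees(np.arctan2(R[1,0],R[0,0])); s=0 if yawdeg is None else -((yawdeg-yaw+180)%360-180)
    print('shift',d.round(1),'spin',round(s,1))
RO=np.array([522.4,272.0]);RY=np.radians(-10.1)
def r2w(x,y): c,s=np.cos(RY),np.sin(RY); return RO+np.array([c*x-s*y,s*x+c*y])
def w2r(p): c,s=np.cos(RY),np.sin(RY); d=np.asarray(p)[:2]-RO; return np.array([c*d[0]+s*d[1],-s*d[0]+c*d[1]])
E
python3 - <<'E'
from h import *
for n in('top','side'):
    c=load(n,'a');W=cloud(c);hsv=cv2.cvtColor(c['color'],cv2.COLOR_RGB2HSV)
    g=(hsv[...,1]<45)&(hsv[...,2]>90)
    L=np.stack([(W[...,0]-RO[0]),(W[...,1]-RO[1])],-1)@np.array([[np.cos(RY),-np.sin(RY)],[np.sin(RY),np.cos(RY)]])
    m=g&(abs(L[...,0])<26)&(abs(L[...,1])<80)&(W[...,2]>60)&(W[...,2]<73)
    k,lab,s,_=cv2.connectedComponentsWithStats(m.astype(np.uint8)); i=1+np.argmax(s[1:,4]); m=lab==i
    v,u=np.nonzero(m); P=np.array([onz(c,a,b,66)[:2] for a,b in zip(u,v)]); r=cv2.minAreaRect(P.astype(np.float32))
    print(n,s[i],r,'rack frame',w2r(r[0]), 'depthz',np.median(W[m][:,2]))
    # boards tops 
    mb=(W[...,2]>76)&(W[...,2]<82)&(abs(L[...,1])<85)&(L[...,0]>-45)&(L[...,0]<-12)
    Q=L[mb]; print('front board x',np.percentile(Q[:,0],[2,50,98]).round(1),'y',np.percentile(Q[:,1],[1,99]).round(1),len(Q))
    mb=(W[...,2]>76)&(W[...,2]<82)&(abs(L[...,1])<85)&(L[...,0]>12)&(L[...,0]<34)
    Q=L[mb]; print('2nd board x',np.percentile(Q[:,0],[2,50,98]).round(1),len(Q))
go(420,-200,230,-10);
E
```

```text
top [114 235  38  26 651] ((523.1660766601562, 279.1199951171875), (59.40018081665039, 33.895511627197266), 78.27940368652344) rack frame [-0.49440533  7.14400219] depthz 66.54764342277511
front board x [-31.  -27.2 -23.2] y [-78.6  78.1] 392
2nd board x [22.8 26.7 30.6] 394
side [251 330  37  31 541] ((522.7332763671875, 281.39599609375), (59.84830856323242, 31.000642776489258), 79.74370574951172) rack frame [-1.31963343  9.30883362] depthz 64.2244599410519
front board x [-33.2 -29.4 -24.9] y [-73.9  81.8] 402
2nd board x [20.2 24.3 28.9] 365
shift [ 329.6 -196.4   -3.6] spin 29.4
```

Request:
{"api": "carry_out", "payload": {
  "motion": [
    [0, 330, -196, -4, 10],
    [0, 330, -196, -4, 20],
    [0, 330, -196, -4, 29.4],
    [0, 330, -196, -4, 29.4],
    [0, 330, -196, -4, 29.4],
    [0, 330, -196, -4, 29.4],
    [0, 330, -196, -4, 29.4],
    [0, 330, -196, -4, 29.4]
  ]
}}

```text
time: 1.1
tool_pos: [420.6, -199.8, 230.2]
tcp_rot: [-3.14, 0.001, -0.172]
contact_force: [0.2, -0.4, 0.3]
grip_width: 91.8
```

Run:
```python
from h import *
p=r2w(-6,8);print(p);go(p[0],p[1],180,-10.3);st()
```

```text
[517.89591473 280.9282258 ]
shift [  13.6 -490.2   50.7] spin 0.4
{'time': np.float64(1.1), 'tool_pos': array([ 420.621, -199.81 ,  230.173]), 'tcp_rot': array([-3.14e+00,  1.00e-03, -1.72e-01]), 'contact_force': array([ 0.17 , -0.383,  0.32 ]), 'grip_width': np.float64(91.77), 'joint_positions': array([-6.090e-01,  2.310e-01,  1.671e+00,  1.000e-03,  1.241e+00,
        1.134e+00])}
```

Request:
{"api": "carry_out", "payload": {
  "motion": [
    [0, 14, -490, 0, 0.4],
    [0, 14, -490, 0, 0.4],
    [0, 14, -490, 0, 0.4],
    [0, 14, -490, 0, 0.4],
    [0, 14, -490, 50, 0.4],
    [0, 14, -490, 50, 0.4],
    [0, 14, -490, 50, 0.4],
    [0, 14, -490, 50, 0.4],
    [0, 14, -490, 50, 0.4],
    [0, 14, -490, 50, 0.4]
  ]
}}

```text
time: 2.35
tool_pos: [518.7, 278.7, 180.3]
tcp_rot: [3.141, 0.002, -0.181]
contact_force: [0.6, -1.0, -0.8]
grip_width: 91.5
```

Run:
```python
from h import *
p=r2w(-6,8);go(p[0],p[1],25,-10.3);st();snap('top','b');c=snap('side','b')
```

```text
shift [ -1.   -2.1 155.3] spin -0.0
{'time': np.float64(2.35), 'tool_pos': array([518.747, 278.656, 180.308]), 'tcp_rot': array([ 3.141e+00,  2.000e-03, -1.810e-01]), 'contact_force': array([ 0.552, -1.019, -0.803]), 'grip_width': np.float64(91.511), 'joint_positions': array([3.620e-01, 4.970e-01, 1.410e+00, 1.000e-03, 1.236e+00, 2.113e+00])}
```

View pics/b_side.png

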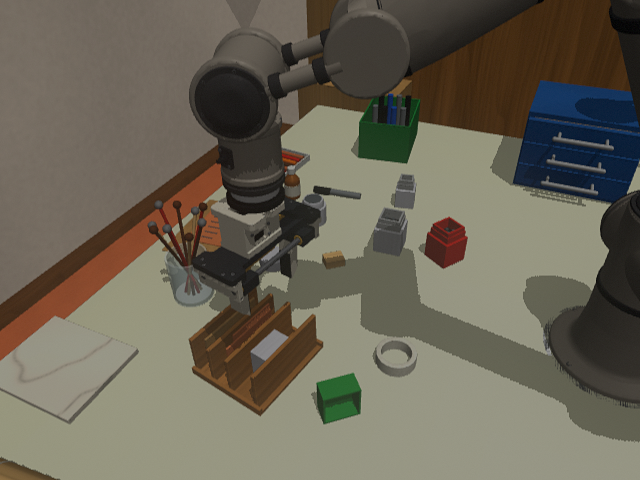

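Request:
{"api": "carry_out", "payload": {
  "motion": [
    [0, -1, -2, 50, 0],
    [0, -1, -2, 95, 0],
    [0, -1, -2, 125, 0],
    [0, -1, -2, 140, 0],
    [0, -1, -2, 150, 0],
    [0, -1, -2, 155, 0],
    [0, -1, -2, 155, 0]
  ]
}}

```text
time: 3.32
tool_pos: [518.5, 280.8, 26.6]
tcp_rot: [-3.14, 0.0, -0.182]
contact_force: [-0.1, 0.3, -0.0]
grip_width: 91.9
```

Run:
```python
from h import *
st();print(w2r(bot.get_obs()['tool_pos']));snap('top','c');c=snap('side','c')
a=load('top','c')['color'][:,:,::-1]
o=np.hstack([cv2.resize(c['color'][280:420,180:340,::-1],None,fx=2.5,fy=2.5),cv2.resize(a[170:310,60:220],None,fx=2.5,fy=2.5)])
cv2.imwrite('pics/c_crop.png',o)
```

```text
{'time': np.float64(3.325), 'tool_pos': array([518.469, 280.821,  26.644]), 'tcp_rot': array([-3.14 ,  0.   , -0.182]), 'contact_force': array([-0.108,  0.315, -0.023]), 'grip_width': np.float64(91.902), 'joint_positions': array([3.660e-01, 6.760e-01, 1.568e+00, 1.000e-03, 8.970e-01, 2.117e+00])}
[-5.4170562   7.99519519]
```

View pics/c_crop.png

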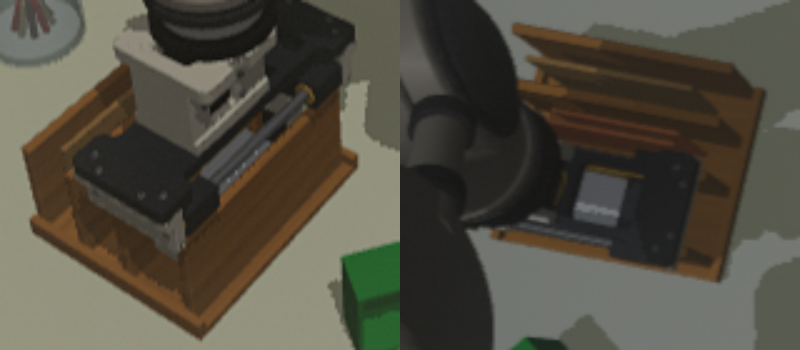

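The gripper is straddling the cap with no contact, so I'll grip and lift straight out of the slot.

Request:
{"api": "carry_out", "payload": {
  "motion": [
    [1, 0, 0, 0, 0],
    [1, 0, 0, 0, 0],
    [1, 0, 0, 0, 0],
    [1, 0, 0, 0, 0],
    [1, 0, 0, 0, 0],
    [1, 0, 0, -15, 0],
    [1, 0, 0, -50, 0],
    [1, 0, 0, -95, 0],
    [1, 0, 0, -110, 0],
    [1, 0, 0, -110, 0]
  ]
}}

```text
time: 4.68
tool_pos: [518.8, 281.0, 137.9]
tcp_rot: [-3.139, -0.002, -0.181]
contact_force: [-0.2, -0.8, -1.7]
grip_width: 60.1
```

Run:
```python
from h import *
st();print(w2r(bot.get_obs()['tool_pos']));c=snap('side','d');a=snap('top','d')['color'][:,:,::-1]
o=np.hstack([cv2.resize(c['color'][200:340,180:340,::-1],None,fx=2.5,fy=2.5),cv2.resize(a[170:310,60:220],None,fx=2.5,fy=2.5)])
cv2.imwrite('pics/d_crop.png',o)
```

```text
{'time': np.float64(4.675), 'tool_pos': array([518.847, 280.99 , 137.851]), 'tcp_rot': array([-3.139e+00, -2.000e-03, -1.810e-01]), 'contact_force': array([-0.244, -0.817, -1.689]), 'grip_width': np.float64(60.134), 'joint_positions': array([3.660e-01, 5.370e-01, 1.467e+00, 1.000e-03, 1.134e+00, 2.118e+00])}
[-5.0742915   8.22739805]
```

View pics/d_crop.png

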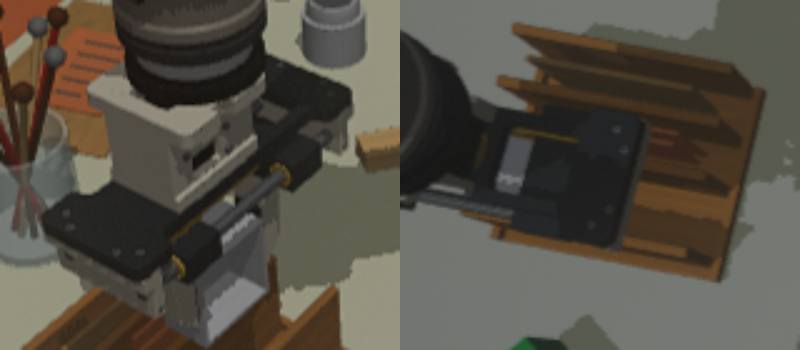

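The cap is held at 60.1 mm. Next I'll carry it over the outer edge of the front board and roll it mouth-down about that edge, pivoting in the pads.

Request:
{"api": "carry_out", "payload": {
  "motion": [
    [1, -20, 15, 0, 0],
    [1, -43, 33, 0, 0],
    [1, -43, 33, 15, 0],
    [1, -43, 33, 28, 0],
    [1, -43, 33, 28, 0],
    [1, -43, 33, 28, 0]
  ]
}}

```text
time: 5.52
tool_pos: [469.8, 256.0, 107.2]
tcp_rot: [-3.141, 0.002, -0.181]
contact_force: [-0.5, 0.3, -0.1]
grip_width: 60.0
```

Run:
```python
from h import *
st();o=bot.get_obs();L=w2r(o['tool_pos']);print(L)
for f in range(0,100,15):
    f=np.radians(f);c,s=np.cos(f),np.sin(f);l=17;w=39.6
    x=-31.5-(l*c+w*s);z=80-(l*s-w*c)-19
    print('dx',round(x-L[0],1),'dz',round(o['tool_pos'][2]-z,1))
```

```text
{'time': np.float64(5.525), 'tool_pos': array([469.797, 255.989, 107.24 ]), 'tcp_rot': array([-3.141e+00,  2.000e-03, -1.810e-01]), 'contact_force': array([-0.538,  0.334, -0.114]), 'grip_width': np.float64(60.013), 'joint_positions': array([3.550e-01, 4.860e-01, 1.659e+00, 1.000e-03, 9.990e-01, 2.106e+00])}
[-48.98003023 -24.98767889]
dx 0.5 dz 6.6
dx -9.2 dz 12.4
dx -17.0 dz 20.4
dx -22.5 dz 30.3
dx -25.3 dz 41.2
dx -25.2 dz 52.4
dx -22.1 dz 63.2
```

Request:
{"api": "carry_out", "payload": {
  "motion": [
    [1, 0, 0, 3, 0],
    [1, 0, 0, 6.5, 0],
    [1, -4, 0, 9, 0],
    [1, -9, 0, 12.5, 0],
    [1, -13, 0, 16, 0],
    [1, -17, 0, 20.5, 0],
    [1, -17, 0, 20.5, 0]
  ]
}}

```text
time: 6.4
tool_pos: [454.7, 259.3, 88.6]
tcp_rot: [-3.139, -0.003, -0.181]
contact_force: [-0.1, -1.5, 9.4]
grip_width: 59.8
```

Run:
```python
from h import *
st();o=bot.get_obs();print(w2r(o['tool_pos']));c=snap('side','e')
cv2.imwrite('pics/e_crop.png',cv2.resize(c['color'][230:390,180:360,::-1],None,fx=4,fy=3.7))
```

```text
{'time': np.float64(6.4), 'tool_pos': array([454.684, 259.346,  88.594]), 'tcp_rot': array([-3.139e+00, -3.000e-03, -1.810e-01]), 'contact_force': array([-0.073, -1.505,  9.448]), 'grip_width': np.float64(59.823), 'joint_positions': array([3.720e-01, 4.910e-01, 1.715e+00, 1.000e-03, 9.330e-01, 2.123e+00])}
[-64.44758589 -24.33293696]
```

View pics/e_crop.png

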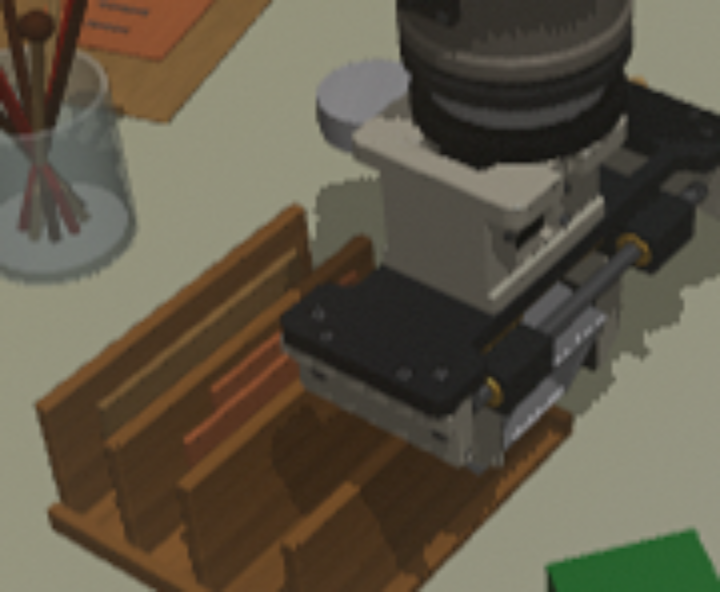

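Request:
{"api": "carry_out", "payload": {
  "motion": [
    [1, -4, 0, 6, 0],
    [1, -7, 0, 11.5, 0],
    [1, -9, 0, 17, 0],
    [1, -10, 0, 22.5, 0],
    [1, -10.5, 0, 28, 0],
    [1, -10, 0, 34, 0],
    [1, -9, 0, 39, 0],
    [1, -7, 0, 44, 0],
    [1, -7, 0, 44, 0]
  ]
}}

```text
time: 7.58
tool_pos: [445.1, 260.9, 44.1]
tcp_rot: [-3.141, 0.003, -0.181]
contact_force: [-9.6, 2.4, 2.2]
grip_width: 59.7
```

Run:
```python
from h import *
st();o=bot.get_obs();print(w2r(o['tool_pos']));c=snap('side','f')
cv2.imwrite('pics/f_crop.png',cv2.resize(c['color'][230:390,180:360,::-1],None,fx=4,fy=3.7))
```

```text
{'time': np.float64(7.575), 'tool_pos': array([445.12 , 260.91 ,  44.096]), 'tcp_rot': array([-3.141e+00,  3.000e-03, -1.810e-01]), 'contact_force': array([-9.565,  2.37 ,  2.231]), 'grip_width': np.float64(59.68), 'joint_positions': array([0.38 , 0.549, 1.77 , 0.003, 0.824, 2.13 ])}
[-74.13726083 -24.47082385]
```

View pics/f_crop.png

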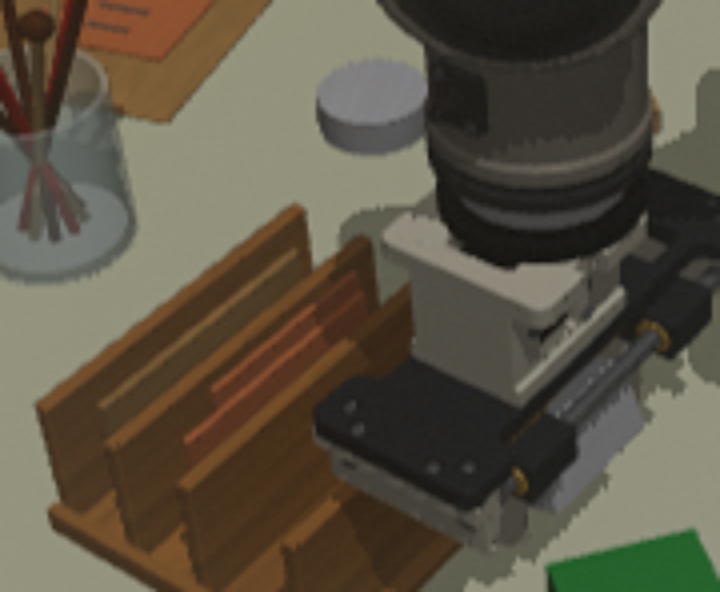

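The cap has rolled essentially mouth-down, with contact force around 10 N. I'll back off, carry it to open table and set it down to regrip.

Run:
```python
from h import *
go(470,60,100,4)
```

```text
shift [ 60.5 193.1 -56.2] spin -14.4
```

Request:
{"api": "carry_out", "payload": {
  "motion": [
    [1, -4, 0, 0, 0],
    [1, -8, 0, -20, 0],
    [1, -8, 0, -50, 0],
    [1, -8, 0, -60, 0],
    [1, -8, 0, -60, 0]
  ]
}}

```text
time: 8.25
tool_pos: [437.7, 262.3, 104.4]
tcp_rot: [-3.14, 0.001, -0.181]
contact_force: [0.5, -0.9, 0.4]
grip_width: 59.7
```

Run:
```python
from h import *
go(470,60,100,4);c=snap('side','g');st()
cv2.imwrite('pics/g_crop.png',cv2.resize(c['color'][200:360,200:380,::-1],None,fx=4,fy=3.7))
```

```text
shift [ 68.2 193.2   4. ] spin -14.4
{'time': np.float64(8.3), 'tool_pos': array([437.188, 262.108, 103.639]), 'tcp_rot': array([-3.141e+00,  3.000e-03, -1.810e-01]), 'contact_force': array([ 0.815,  0.308, -1.199]), 'grip_width': np.float64(59.923), 'joint_positions': array([3.880e-01, 4.520e-01, 1.733e+00, 2.000e-03, 9.590e-01, 2.139e+00])}
```

View pics/g_crop.png

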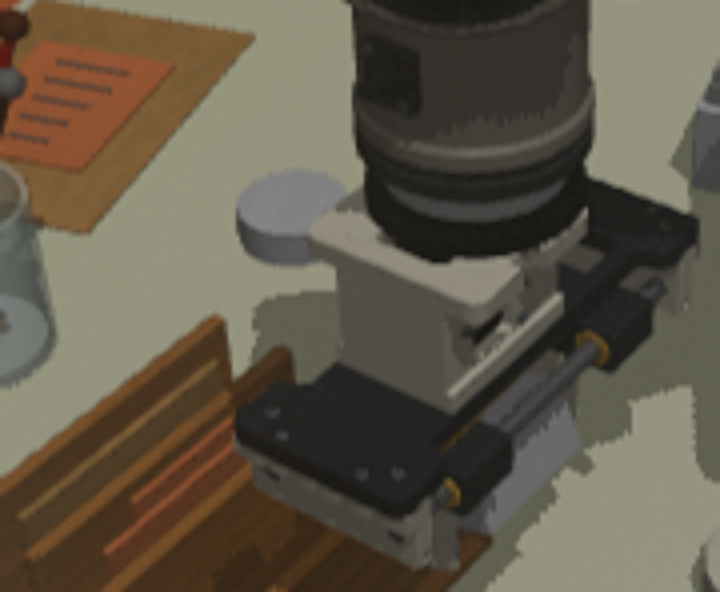

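Request:
{"api": "carry_out", "payload": {
  "motion": [
    [1, 68, 193, 4, -7],
    [1, 68, 193, 4, -14.4],
    [1, 68, 193, 4, -14.4],
    [1, 68, 193, 4, -14.4],
    [1, 68, 193, 50, -14.4],
    [1, 68, 193, 85, -14.4],
    [1, 68, 193, 95, -14.4],
    [1, 68, 193, 100, -14.4],
    [1, 68, 193, 100, -14.4]
  ]
}}

```text
time: 9.43
tool_pos: [469.5, 60.4, 3.9]
tcp_rot: [-3.141, 0.002, 0.071]
contact_force: [0.1, -0.4, -1.2]
grip_width: 59.9
```

Run:
```python
from h import *
c=snap('side','i');st();p=proj(c,[470,60,20]);print(p);x,y=map(int,p)
cv2.imwrite('pics/i_crop.png',cv2.resize(c['color'][y-80:y+60,x-80:x+80,::-1],None,fx=4,fy=4))
```

```text
{'time': np.float64(9.475), 'tool_pos': array([469.71 ,  60.34 ,   4.183]), 'tcp_rot': array([-3.141e+00,  1.000e-03,  7.100e-02]), 'contact_force': array([-0.103, -0.334, -0.806]), 'grip_width': np.float64(60.009), 'joint_positions': array([-3.500e-02,  5.650e-01,  1.915e+00,  1.000e-03,  6.630e-01,
        1.464e+00])}
[350.86523637 289.87534825]
```

View pics/i_crop.png

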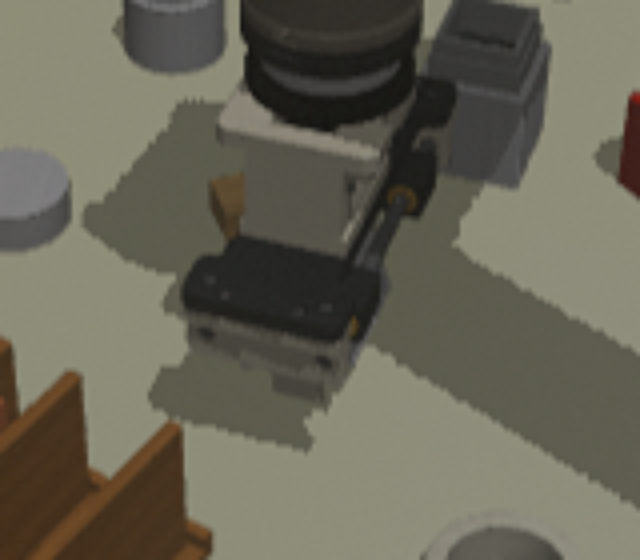

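Request:
{"api": "carry_out", "payload": {
  "motion": [
    [0, 0, 0, 0, 0],
    [0, 0, 0, 0, 0],
    [0, 0, 0, 0, 0],
    [0, 0, 0, 0, 0],
    [0, 0, 0, -40, 0],
    [0, 0, 0, -100, 0],
    [0, 0, 0, -160, 0],
    [0, 0, 0, -160, 0]
  ]
}}

```text
time: 10.48
tool_pos: [472.6, 60.1, 168.6]
tcp_rot: [3.142, -0.009, 0.071]
contact_force: [0.5, -0.1, -0.2]
grip_width: 91.9
```

Request:
{"api": "carry_out", "payload": {
  "motion": [
    [0, 0, 62, 0, 0],
    [0, 0, 125, 0, 0],
    [0, 0, 180, 0, 0],
    [0, 0, 180, 0, 0]
  ]
}}

```text
time: 10.98
tool_pos: [484.9, -122.7, 167.3]
tcp_rot: [-3.142, -0.007, 0.065]
contact_force: [-0.3, -0.5, 0.5]
grip_width: 91.3
```

Run:
```python
from h import *
st();a=snap('top','j')['color'][:,:,::-1]
c=snap('side','j');p=proj(c,[450,60,20]);x,y=map(int,p);q=proj(load('top','j'),[450,60,20]);X,Y=map(int,q)
f=lambda im,x,y:cv2.resize(im[y-60:y+60,x-60:x+60],None,fx=3.3,fy=3.3)
cv2.imwrite('pics/j_crop.png',np.hstack([f(c['color'][:,:,::-1],x,y),f(a,X,Y)]))
for n in('top','side'):
    c=load(n,'j');W=cloud(c)
    m=(W[...,2]>28)&(W[...,2]<45)&(abs(W[...,0]-450)<70)&(abs(W[...,1]-60)<70)
    P=W[m];print(n,len(P),np.percentile(P[:,2],[5,50,95]).round(1),cv2.minAreaRect(P[:,:2].astype(np.float32)))
```

```text
{'time': np.float64(10.975), 'tool_pos': array([ 484.875, -122.671,  167.271]), 'tcp_rot': array([-3.142, -0.007,  0.065]), 'contact_force': array([-0.277, -0.47 ,  0.496]), 'grip_width': np.float64(91.282), 'joint_positions': array([-0.403,  0.351,  1.688,  0.004,  1.096,  1.1  ])}
top 1119 [32.2 34.6 36.9] ((473.30621337890625, 59.41056823730469), (60.01448440551758, 60.267486572265625), 4.261025428771973)
side 698 [29.6 31.8 34. ] ((472.28460693359375, 61.97032928466797), (60.86323547363281, 64.83857727050781), 4.5452752113342285)
```

View pics/j_crop.png

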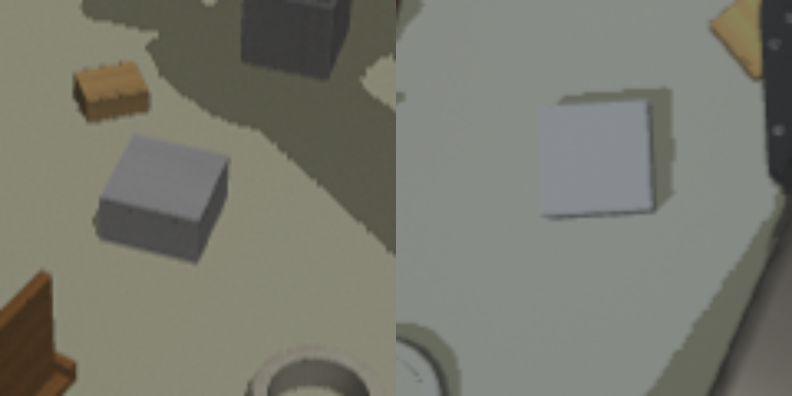

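The crop shows the cap flat on the table, mouth down. Its top is at 34 mm, 60 x 60, centred at (473,59), yaw 4°. I'll regrip it there.

Run:
```python
from h import *
go(473,60,165,4.2)
```

```text
shift [   0.8 -179.7    2.7] spin -0.2
```

Request:
{"api": "carry_out", "payload": {
  "motion": [
    [0, 0, -62, 0, 0],
    [0, 0, -125, 0, 0],
    [0, 0, -184, 0, 0],
    [0, 0, -184, 0, 0],
    [0, 0, -184, 0, 0]
  ]
}}

```text
time: 11.7
tool_pos: [471.3, 65.1, 167.4]
tcp_rot: [-3.14, -0.006, 0.072]
contact_force: [-0.5, -0.7, -0.4]
grip_width: 92.0
```

Run:
```python
from h import *
st();go(473,60.2,4,4.2)
```

```text
{'time': np.float64(11.7), 'tool_pos': array([471.305,  65.135, 167.392]), 'tcp_rot': array([-3.14 , -0.006,  0.072]), 'contact_force': array([-0.525, -0.719, -0.432]), 'grip_width': np.float64(91.975), 'joint_positions': array([-0.025,  0.31 ,  1.75 ,  0.002,  1.075,  1.473])}
shift [  0.3   5.2 163.4] spin -0.1
```

Request:
{"api": "carry_out", "payload": {
  "motion": [
    [0, 0, 5, 60, 0],
    [0, 0, 5, 110, 0],
    [0, 0, 5, 145, 0],
    [0, 0.3, 5, 158, 0],
    [0, 0.3, 5, 164, 0],
    [0, 0.3, 5, 164, 0],
    [1, 0.3, 5, 164, 0],
    [1, 0.3, 5, 164, 0],
    [1, 0.3, 5, 164, 0],
    [1, 0.3, 5, 164, 0]
  ]
}}

```text
time: 12.95
tool_pos: [473.1, 60.5, 3.6]
tcp_rot: [-3.14, -0.006, 0.072]
contact_force: [0.2, -0.4, 2.2]
grip_width: 59.9
```

Request:
{"api": "carry_out", "payload": {
  "motion": [
    [1, 0, 0, -10, 0],
    [1, 0, 0, -50, 0],
    [1, 0, 0, -100, 0],
    [1, 0, 0, -120, 0],
    [1, 0, 0, -120, 0]
  ]
}}

```text
time: 13.58
tool_pos: [473.2, 60.3, 125.4]
tcp_rot: [-3.141, -0.011, 0.072]
contact_force: [0.2, -0.3, -1.7]
grip_width: 59.9
```

Run:
```python
from h import *
st();c=snap('side','k');t=snap('top','k')
for n in('top','side'):
    c=load(n,'k');W=cloud(c)
    for nm,x0,y0,zl,zh in(('cap',473,60,140,175),('tin neck',457,-132,72,92),('tinsh',457,-132,55,66)):
        m=(W[...,2]>zl)&(W[...,2]<zh)&(abs(W[...,0]-x0)<50)&(abs(W[...,1]-y0)<50)
        P=W[m]
        if len(P)>20: print(n,nm,len(P),np.percentile(P[:,2],[5,50,95]).round(1),[np.round(v,1) for v in cv2.minAreaRect(P[:,:2].astype(np.float32))])
p=proj(c,bot.get_obs()['tool_pos']);x,y=map(int,p)
cv2.imwrite('pics/k_crop.png',cv2.resize(c['color'][y-80:y+60,x-80:x+80,::-1],None,fx=4,fy=4))
```

```text
{'time': np.float64(13.575), 'tool_pos': array([473.239,  60.284, 125.449]), 'tcp_rot': array([-3.141, -0.011,  0.072]), 'contact_force': array([ 0.155, -0.268, -1.735]), 'grip_width': np.float64(59.86), 'joint_positions': array([-0.035,  0.364,  1.806,  0.002,  0.961,  1.462])}
top cap 43 [142.4 154.2 156. ] [array([442.8,  73.2]), array([ 2.6, 27.3]), np.float64(3.9)]
top tin neck 418 [72.7 83.1 86.1] [array([ 457.6, -132.2]), array([50. , 50.8]), np.float64(4.3)]
top tinsh 696 [58.4 61.  63.9] [array([ 457.5, -132.1]), array([59.9, 60.1]), np.float64(4.1)]
side cap 318 [141.1 151.5 156.4] [array([459.4,  67.6]), array([93.7, 51.3]), np.float64(67.8)]
side tin neck 282 [72.7 79.  83.2] [array([ 455.2, -127.9]), array([48.5, 55. ]), np.float64(3.4)]
side tinsh 248 [55.7 59.  65.1] [array([ 455.4, -127.3]), array([59.4, 62.1]), np.float64(4.5)]
```

View pics/k_crop.png

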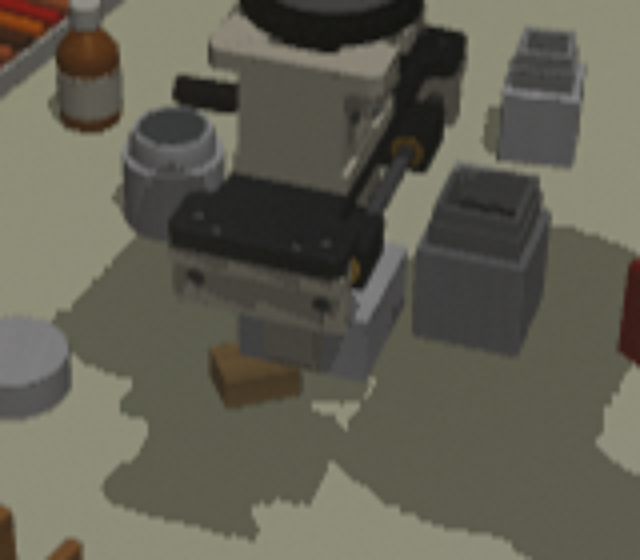

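Run:
```python
from h import *
go(457.4,-131,115,4.1)
```

```text
shift [-28.1 189.8   7.8] spin 0.0
```

Request:
{"api": "carry_out", "payload": {
  "motion": [
    [1, -4, 60, 0, 0],
    [1, -8, 120, 0, 0],
    [1, -15, 170, 5, 0],
    [1, -29, 190, 10, 0],
    [1, -29, 190, 10, 0],
    [1, -29, 190, 10, 0]
  ]
}}

```text
time: 14.42
tool_pos: [456.3, -130.6, 112.1]
tcp_rot: [-3.139, -0.004, 0.072]
contact_force: [0.9, 0.9, -0.2]
grip_width: 60.0
```

Run:
```python
from h import *
st();go(457.4,-131,100,4.1)
```

```text
{'time': np.float64(14.425), 'tool_pos': array([ 456.307, -130.572,  112.094]), 'tcp_rot': array([-3.139, -0.004,  0.072]), 'contact_force': array([ 0.858,  0.938, -0.2  ]), 'grip_width': np.float64(59.994), 'joint_positions': array([-0.443,  0.383,  1.822,  0.005,  0.934,  1.053])}
shift [ 1.   0.5 12.1] spin 0.0
```

Now the descent. A full-home seat is TCP ≈ 63.6 mm, so I'll stop at about 68 to check the force.

Request:
{"api": "carry_out", "payload": {
  "motion": [
    [1, 1, 0.5, 10, 0],
    [1, 1, 0.5, 20, 0],
    [1, 1, 0.5, 28, 0],
    [1, 1, 0.5, 36, 0],
    [1, 1, 0.5, 42, 0],
    [1, 1, 0.5, 44, 0]
  ]
}}

```text
time: 15.18
tool_pos: [457.4, -130.8, 67.6]
tcp_rot: [-3.139, -0.004, 0.072]
contact_force: [-0.6, -0.2, -0.5]
grip_width: 59.9
```

Request:
{"api": "carry_out", "payload": {
  "motion": [
    [1, 0, 0, 2, 0],
    [1, 0, 0, 4, 0],
    [1, 0, 0, 5, 0],
    [1, 0, 0, 5, 0]
  ]
}}

```text
time: 15.68
tool_pos: [457.6, -130.9, 63.6]
tcp_rot: [-3.14, -0.005, 0.072]
contact_force: [-2.8, 1.4, 8.5]
grip_width: 60.0
```

Request:
{"api": "carry_out", "payload": {
  "motion": [
    [0, 0, 0, 0, 0],
    [0, 0, 0, 0, 0],
    [0, 0, 0, 0, 0],
    [0, 0, 0, 0, 0],
    [0, 0, 0, -50, 0],
    [0, 0, 0, -100, 0],
    [0, 0, 0, -100, 0]
  ]
}}

```text
time: 16.55
tool_pos: [459.2, -132.1, 167.1]
tcp_rot: [3.14, -0.012, 0.072]
contact_force: [-0.3, 0.9, -0.5]
grip_width: 91.9
```

Request:
{"api": "carry_out", "payload": {
  "motion": [
    [0, 0, -60, 0, 0],
    [0, 0, -120, 0, 0],
    [0, 50, -150, -10, 0],
    [0, 100, -160, -10, 0],
    [0, 100, -160, -10, 0]
  ]
}}

```text
time: 17.18
tool_pos: [549.2, 35.9, 176.1]
tcp_rot: [3.14, -0.011, 0.074]
contact_force: [-0.9, -0.3, -0.4]
grip_width: 91.8
```

Run:
```python
from h import *
st();snap('side','l');snap('top','l')
I=[]
for n in('top','side'):
    c=load(n,'l');W=cloud(c);x,y=map(int,proj(c,[457,-131,60]))
    I.append(cv2.resize(c['color'][y-45:y+45,x-45:x+45,::-1],None,fx=4.4,fy=4.4))
    for nm,x0,y0,zl,zh in(('captop',457,-132,88,100),('tin',457,-132,5,58),('lid',663,24,18,30),('rtin sh',655,-155,40,49),('rtin top',655,-155,57,66),('rtin neck',655,-155,48,66)):
        m=(W[...,2]>zl)&(W[...,2]<zh)&(abs(W[...,0]-x0)<45)&(abs(W[...,1]-y0)<45)
        P=W[m]
        if len(P)>20:
            r=cv2.minAreaRect(P[:,:2].astype(np.float32)); A=np.c_[P[:,:2]-P[:,:2].mean(0),np.ones(len(P))]; k=np.linalg.lstsq(A,P[:,2],rcond=None)[0]
            print(n,nm,len(P),np.percentile(P[:,2],[5,50,95]).round(1),[np.round(v,1) for v in r],'circ',np.round(cv2.minEnclosingCircle(P[:,:2].astype(np.float32))[0],1),'tilt',k[:2].round(3))
cv2.imwrite('pics/l_crop.png',np.hstack(I))
```

```text
{'time': np.float64(17.175), 'tool_pos': array([549.162,  35.893, 176.085]), 'tcp_rot': array([ 3.14 , -0.011,  0.074]), 'contact_force': array([-0.911, -0.262, -0.442]), 'grip_width': np.float64(91.815), 'joint_positions': array([-0.074,  0.426,  1.541, -0.   ,  1.163,  1.423])}
top captop 1314 [92.5 94.5 96.6] [array([ 458.2, -131.5]), array([60.2, 60.6]), np.float64(4.1)] circ [ 457.8 -131.4] tilt [ 0.004 -0.003]
top tin 122 [ 8.9 33.5 54.7] [array([ 441.2, -117.9]), array([81.2, 39.8]), np.float64(49.1)] circ [ 456.2 -130.9] tilt [-0.049  0.028]
top rtin sh 213 [42.3 45.5 47.8] [array([ 654.7, -155.5]), array([58.7, 58.3]), np.float64(87.1)] circ [ 655.2 -155.4] tilt [ 0.009 -0.002]
top rtin top 527 [58.7 61.8 64. ] [array([ 655. , -154.9]), array([46. , 46.8]), np.float64(89.9)] circ [ 654.8 -155.3] tilt [ 0.012 -0.009]
top rtin neck 585 [54.4 61.6 64. ] [array([ 654.7, -154.5]), array([49.5, 48.9]), np.float64(25.6)] circ [ 656.  -153.3] tilt [ 0.078 -0.047]
side captop 502 [89.1 91.7 93.6] [array([ 456.1, -127.6]), array([60.1, 67.6]), np.float64(3.9)] circ [ 455.9 -126.8] tilt [ 0.004 -0.006]
side tin 642 [ 7.4 32.1 55.7] [array([ 440. , -114.6]), array([84.4, 45. ]), np.float64(48.4)] circ [ 454.7 -127.8] tilt [-0.01  -0.008]
side lid 417 [19.3 22.  24.1] [array([661.9,  27.1]), array([58.7, 60.3]), np.float64(83.0)] circ [662.2  28.9] tilt [ 0.003 -0.011]
side rtin sh 60 [40.7 43.1 48.2] [array([ 631.5, -148.4]), array([47.2, 16.1]), np.float64(76.1)] circ [ 635.  -149.2] tilt [0.041 0.03 ]
side rtin neck 35 [48.2 51.5 57.4] [array([ 634.2, -146.7]), array([37.5, 10.3]), np.float64(73.5)] circ [ 638.  -147.9] tilt [ 0.11  -0.208]
```

View pics/l_crop.png

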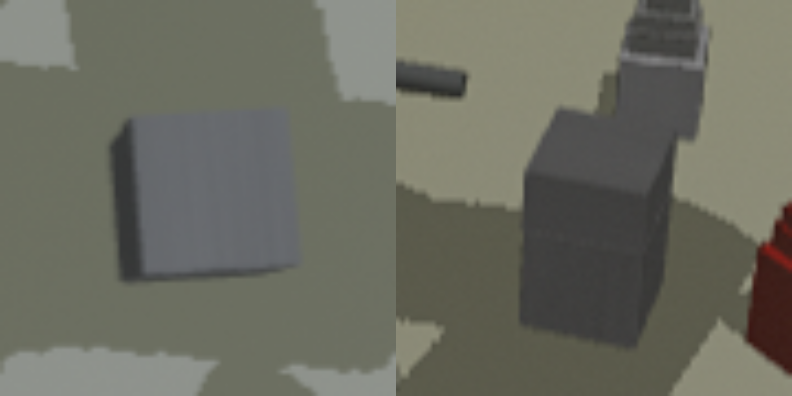

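The cap is on: top at 94.5 mm, tilt under 0.3°, and flush with the tin's sides in both views. Now the round lid, with the lid at (663,24) and the tin at (655,-155).

Run:
```python
from h import *
go(663,25,90);go(663,25,3.5)
```

```text
shift [114.9  18.1  87.2] spin 0
shift [114.2  18.  173.7] spin 0
```

Request:
{"api": "carry_out", "payload": {
  "motion": [
    [0, 60, 19, 0, 0],
    [0, 112, 19, 20, 0],
    [0, 112, 19, 60, 0],
    [0, 112, 19, 87, 0],
    [0, 112, 19, 87, 0],
    [0, 112, 19, 87, 0]
  ]
}}

```text
time: 18.02
tool_pos: [660.4, 23.5, 91.5]
tcp_rot: [3.14, -0.01, 0.072]
contact_force: [0.6, 0.3, 0.6]
grip_width: 91.7
```

Run:
```python
from h import *
st();go(663,25,3.5)
```

```text
{'time': np.float64(18.025), 'tool_pos': array([660.379,  23.466,  91.527]), 'tcp_rot': array([ 3.14 , -0.01 ,  0.072]), 'contact_force': array([0.649, 0.279, 0.603]), 'grip_width': np.float64(91.707), 'joint_positions': array([-0.08 ,  0.703,  1.296, -0.   ,  1.134,  1.419])}
shift [ 1.9 -1.5 88. ] spin 0
```

Request:
{"api": "carry_out", "payload": {
  "motion": [
    [0, 2, -1.5, 40, 0],
    [0, 2, -1.5, 70, 0],
    [0, 2, -1.5, 83, 0],
    [0, 2, -1.5, 88, 0],
    [0, 2, -1.5, 88, 0],
    [1, 2, -1.5, 88, 0],
    [1, 2, -1.5, 88, 0],
    [1, 2, -1.5, 88, 0],
    [1, 2, -1.5, 88, 0],
    [1, 2, -1.5, 88, 0]
  ]
}}

```text
time: 19.27
tool_pos: [663.2, 25.0, 3.8]
tcp_rot: [3.14, -0.01, 0.072]
contact_force: [-0.3, -0.7, 1.3]
grip_width: 58.9
```

Request:
{"api": "carry_out", "payload": {
  "motion": [
    [1, 0, 0, -10, 0],
    [1, 0, 0, -50, 0],
    [1, 0, 0, -85, 0],
    [1, 0, 0, -85, 0],
    [1, 0, 0, -85, 0]
  ]
}}

```text
time: 19.9
tool_pos: [661.8, 25.1, 88.3]
tcp_rot: [3.14, -0.009, 0.072]
contact_force: [-0.3, 0.0, -1.4]
grip_width: 59.1
```

Run:
```python
from h import *
st();go(654.8,-154.1,82)
c=snap('side','m');x,y=map(int,proj(c,bot.get_obs()['tool_pos']))
cv2.imwrite('pics/m_crop.png',cv2.resize(c['color'][y-80:y+60,x-80:x+80,::-1],None,fx=4,fy=4))
```

```text
{'time': np.float64(19.9), 'tool_pos': array([661.849,  25.115,  88.337]), 'tcp_rot': array([ 3.14 , -0.009,  0.072]), 'contact_force': array([-0.295,  0.034, -1.436]), 'grip_width': np.float64(59.147), 'joint_positions': array([-0.077,  0.709,  1.293, -0.   ,  1.131,  1.422])}
shift [-20.  178.2   6.5] spin 0
```

View pics/m_crop.png

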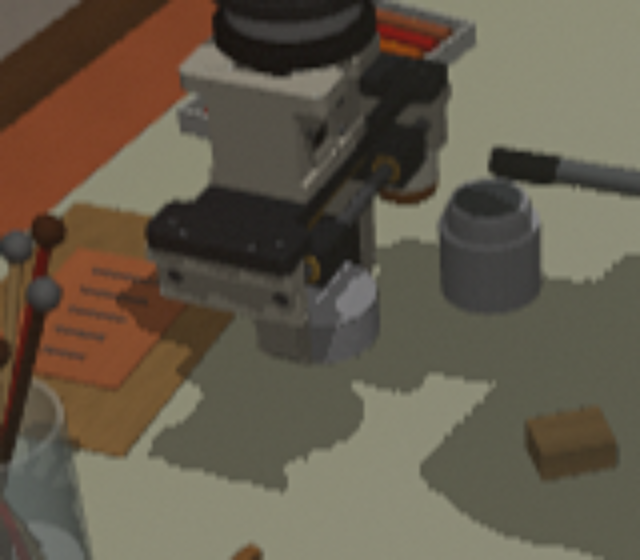

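Request:
{"api": "carry_out", "payload": {
  "motion": [
    [1, -6, 60, 0, 0],
    [1, -12, 120, 0, 0],
    [1, -20, 165, 2, 0],
    [1, -20, 178, 6, 0],
    [1, -20, 178, 6, 0],
    [1, -20, 178, 6, 0]
  ]
}}

```text
time: 20.7
tool_pos: [654.3, -152.1, 81.2]
tcp_rot: [3.141, -0.007, 0.073]
contact_force: [-0.8, 0.4, -0.1]
grip_width: 59.3
```

Run:
```python
from h import *
st();go(654.8,-154.1,53)
```

```text
{'time': np.float64(20.7), 'tool_pos': array([ 654.342, -152.062,   81.166]), 'tcp_rot': array([ 3.141, -0.007,  0.073]), 'contact_force': array([-0.823,  0.365, -0.088]), 'grip_width': np.float64(59.305), 'joint_positions': array([-0.343,  0.734,  1.264,  0.002,  1.138,  1.153])}
shift [ 0.1  2.  28.2] spin 0
```

Request:
{"api": "carry_out", "payload": {
  "motion": [
    [1, 0, 2, 6, 0],
    [1, 0, 2, 13, 0],
    [1, 0, 2, 20, 0],
    [1, 0, 2, 26, 0],
    [1, 0, 2, 29, 0],
    [1, 0, 2, 29, 0]
  ]
}}

```text
time: 21.45
tool_pos: [654.5, -154.1, 51.8]
tcp_rot: [3.141, -0.006, 0.073]
contact_force: [0.1, -0.3, -0.5]
grip_width: 59.2
```

Request:
{"api": "carry_out", "payload": {
  "motion": [
    [1, 0, 0, 2, 0],
    [1, 0, 0, 4, 0],
    [1, 0, 0, 5, 0],
    [1, 0, 0, 5, 0]
  ]
}}

```text
time: 21.95
tool_pos: [654.7, -154.1, 48.7]
tcp_rot: [3.141, -0.007, 0.073]
contact_force: [-3.6, 0.6, 9.5]
grip_width: 59.3
```

It seats at TCP 48.7 mm (48.8 expected) with 9.5 N of push. I'll release, retract clear and look.

Request:
{"api": "carry_out", "payload": {
  "motion": [
    [0, 0, 0, 0, 0],
    [0, 0, 0, 0, 0],
    [0, 0, 0, 0, 0],
    [0, 0, 0, 0, 0],
    [0, 0, 0, -50, 0],
    [0, 0, 0, -110, 0],
    [0, 0, 0, -130, 0],
    [0, 0, 0, -130, 0]
  ]
}}

```text
time: 22.95
tool_pos: [654.6, -154.4, 180.7]
tcp_rot: [3.139, -0.011, 0.073]
contact_force: [0.2, -0.9, 0.0]
grip_width: 92.0
```

Request:
{"api": "carry_out", "payload": {
  "motion": [
    [0, -60, -20, 0, 0],
    [0, -100, -80, 0, 0],
    [0, -130, -140, 0, 0],
    [0, -130, -200, 0, 0],
    [0, -130, -200, 0, 0],
    [0, -130, -200, 0, 0]
  ]
}}

```text
time: 23.7
tool_pos: [510.0, 35.8, 177.7]
tcp_rot: [3.139, -0.009, 0.075]
contact_force: [-0.3, -0.3, -0.0]
grip_width: 91.9
```

Run:
```python
from h import *
st();snap('side','n');snap('top','n')
I=[]
for n in('top','side'):
    c=load(n,'n');W=cloud(c);x,y=map(int,proj(c,[655,-155,45]))
    I.append(cv2.resize(c['color'][y-45:y+45,x-45:x+45,::-1],None,fx=4.4,fy=4.4))
    for nm,x0,y0,zl,zh in(('captop',457,-132,86,100),('lid',655,-155,60,76)):
        m=(W[...,2]>zl)&(W[...,2]<zh)&(abs(W[...,0]-x0)<45)&(abs(W[...,1]-y0)<45)
        P=W[m]
        if len(P)>20:
            r=cv2.minAreaRect(P[:,:2].astype(np.float32)); A=np.c_[P[:,:2]-P[:,:2].mean(0),np.ones(len(P))]; k=np.linalg.lstsq(A,P[:,2],rcond=None)[0]
            print(n,nm,len(P),np.percentile(P[:,2],[5,50,95]).round(1),[np.round(v,1) for v in r],'tilt',k[:2].round(3))
cv2.imwrite('pics/n_crop.png',np.hstack(I))
```

```text
{'time': np.float64(23.7), 'tool_pos': array([509.956,  35.802, 177.654]), 'tcp_rot': array([ 3.139, -0.009,  0.075]), 'contact_force': array([-0.294, -0.303, -0.027]), 'grip_width': np.float64(91.872), 'joint_positions': array([-7.900e-02,  3.580e-01,  1.645e+00, -1.000e-03,  1.129e+00,
        1.417e+00])}
top captop 1322 [92.2 94.5 96.6] [array([ 458.1, -131.6]), array([60.2, 60.4]), np.float64(4.3)] tilt [ 0.002 -0.007]
top lid 864 [66.3 69.4 71.8] [array([ 655.2, -154.3]), array([59. , 59.4]), np.float64(28.7)] tilt [ 0.024 -0.   ]
side captop 528 [87.8 91.7 93.5] [array([ 456.6, -129.3]), array([60.8, 67.8]), np.float64(4.6)] tilt [ 0.003 -0.02 ]
```

View pics/n_crop.png

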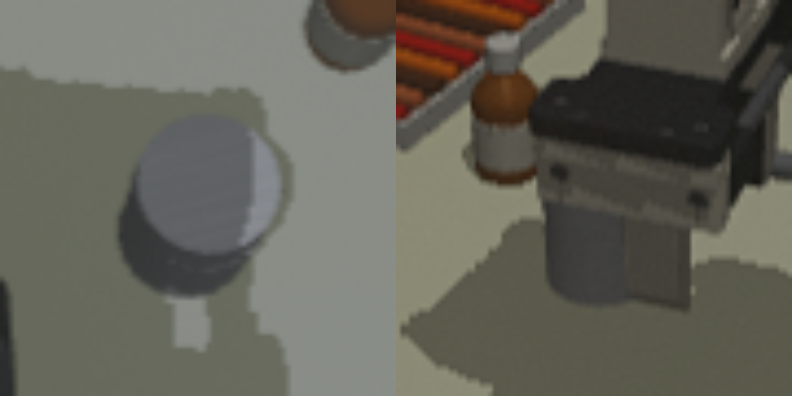

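View pics/n_top.png

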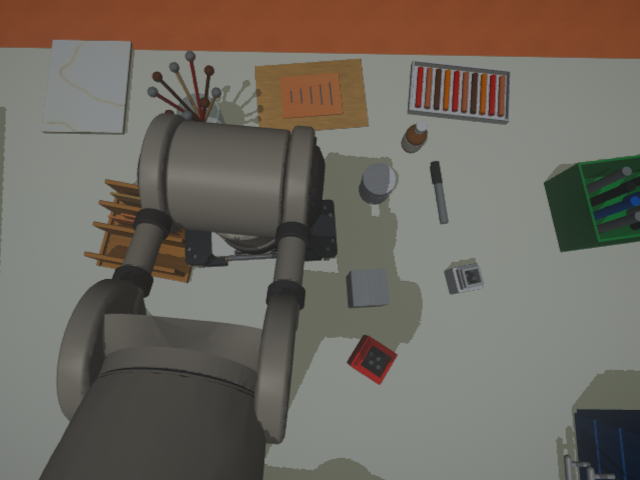

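The lid's top is at 69.4 mm, but the plane fit shows a 0.024 slope. I'll clear the arm from the side view and refit using interior points only.

Request:
{"api": "carry_out", "payload": {
  "motion": [
    [0, -60, -60, 0, 0],
    [0, -80, -120, 0, 0],
    [0, -80, -180, 0, 0],
    [0, -80, -230, 0, 0],
    [0, -80, -230, 0, 0],
    [0, -80, -230, 0, 0]
  ]
}}

```text
time: 24.55
tool_pos: [414.6, 257.1, 176.0]
tcp_rot: [3.138, -0.009, 0.072]
contact_force: [0.5, -0.1, 0.5]
grip_width: 91.9
```

Run:
```python
from h import *
st();snap('side','o');snap('top','o')
I=[]
for n in('top','side'):
    c=load(n,'o');W=cloud(c);x,y=map(int,proj(c,[655,-155,45]))
    I.append(cv2.resize(c['color'][y-45:y+45,x-45:x+45,::-1],None,fx=4.4,fy=4.4,interpolation=cv2.INTER_CUBIC))
    for nm,x0,y0,zl,zh in(('captop',458,-131,80,105),('lid',655.2,-154.5,55,80)):
        m=(W[...,2]>zl)&(W[...,2]<zh)&(np.hypot(W[...,0]-x0,W[...,1]-y0)<23)
        P=W[m]
        if len(P)>20:
            A=np.c_[P[:,:2]-P[:,:2].mean(0),np.ones(len(P))]; k,res,_,_=np.linalg.lstsq(A,P[:,2],rcond=None); s=np.sqrt(res[0]/len(P))
            print(n,nm,len(P),np.median(P[:,2]).round(1),'tilt',k[:2].round(4),'+-',round(s/np.sqrt(len(P))/11.5,4))
cv2.imwrite('pics/o_crop.png',np.hstack(I))
```

```text
{'time': np.float64(24.55), 'tool_pos': array([414.588, 257.095, 175.972]), 'tcp_rot': array([ 3.138, -0.009,  0.072]), 'contact_force': array([ 0.459, -0.148,  0.527]), 'grip_width': np.float64(91.861), 'joint_positions': array([ 0.402,  0.321,  1.707, -0.007,  1.107,  1.904])}
top captop 596 94.5 tilt [ 0.0068 -0.0052] +- 0.0044
top lid 481 69.5 tilt [ 0.0037 -0.0046] +- 0.0047
side captop 204 91.9 tilt [-0.0065  0.0122] +- 0.0069
```

View pics/o_crop.png

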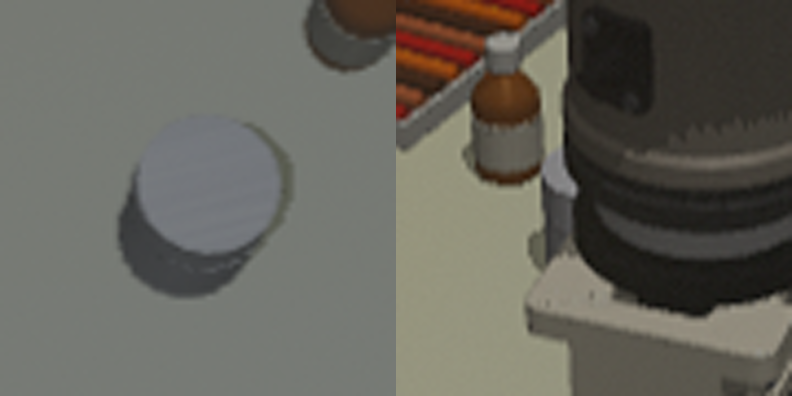

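View pics/o_side.png

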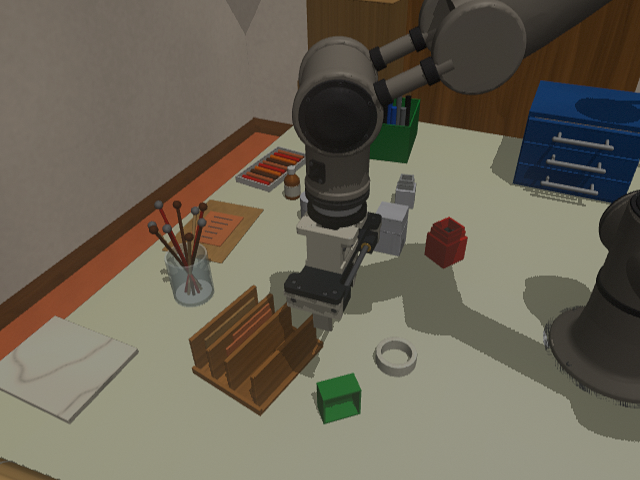

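Both tops fit level within noise: the cap at 94.5 mm and the lid at 69.5 mm. Nothing else has been disturbed and the gripper is clear of everything, so I'm handing in.

Run:
```python
from h import *
bot.close_job()
```

```text
the job is handed in; nothing more can be done
```

The deep square cap is on the larger grey square tin and the round lid is on the round tin, square first, and the job is handed in at about 24.6 s of the 62 s allowed.

**How it was done:** The moves cannot tilt the tool. I lifted the cap from the slot, rolled it mouth-down in the pads against the front board's edge (about 10 N), set it on open table and regripped it. I then pressed the cap and the lid down onto their tins' shoulders with 8.5 N and 9.5 N.

**Last checks:**

| | Top height, measured (top camera) | Top height, expected | Level |
|---|---|---|---|
| Square cap | 94.5 mm | 94 mm | within noise (about 0.5°) |
| Round lid | 69.5 mm | 69 mm | within noise (about 0.4°) |

- **Fit:** the cap is flush with its tin's sides.
- **Everything else:** by eye, nothing else in the pictures looks moved and the small tin is still open; I did not re-measure those objects. The gripper was clear of everything at hand-in.

**Checks that disagreed:**
- The side camera reads about 2–3 mm lower and a few mm sideways of the top camera. That is roughly the 2 mm calibration error, and it did the same on known heights.
- A first plane fit of the lid showed a 1.4° slope. It disappeared once I used only points away from the lid's edge.
- The arm blocked the side camera's view of the lid at the end, so the lid's level rests on the top camera and the seating height alone.

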